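# Dose three grinding balls and weigh them

## Robot

A 6-joint arm with a two-finger parallel gripper is mounted at the origin on the work surface. World frame = base frame: x ahead of the robot, y to its left, z up, the work surface at z = 0. Lengths are in m, angles in rad, forces in N, time in s.
With the tool pointing down it reaches from about 0.25 to 0.725 m from the base axis. Payload 4 kg.
Tool frame: the origin (TCP) lies between the finger pads; the fingertips stand robot.tip_extent ahead of it and the grasp point (between the pads) lies 8 mm behind it (robot.tip_extent is the distance from the TCP to the fingertips, in m); z points along the fingers, y is the line along which they close (so a half turn about z gives the same grasp; the last joint's range is limited). The gripper opens to 85 mm and grips with 20 to 120 N. Pads are 22 mm wide; open, the fingers measure 114 mm over their backs; the gripper's body (76 mm by 85 mm) begins 54 mm behind the grasp point. The pads swing forward as they close: fully open they stand 13 mm farther back than shut.
Start: joints at [1.235, 0.241, 0.005, 1.335, 0, 1.571], TCP at [0.165, 0.472, 0.242] pointing down, gripper open.
Joint ranges: [-2.72, 2.72], [-1.05, 1.87], [-1.09, 1.28], [-1.99, 2.15], [-1.42, 1.44], [-3.14, 3.14]. Speed limits (rad/s): [2.79, 2.79, 3.14, 3.14, 3.14, 3.14].

## Interface

Orientations are given as a unit quaternion [w, x, y, z].
In Python, from cell import robot gives the robot as it stands. The module is installed in compiled form; this text tells all that it offers.
- The arm moves only by the tool step_arm, never from a script. Its argument "motion" is a list that holds one entry, the list of rows, each a list of 7 numbers: the shift along the tool's x, y, z in cm, then the turn, a rotation vector about the tool's x, y, z in rad, then the finger opening in cm, from 0 to 8.54. A call has exactly 5 rows; each row shifts and turns the commanded pose from where the row before left it, along the tool's axes as they then stand; what a row does not reach is not made up. A row lasts 1/12 s, in which the tool goes at most 41.7 mm and 7.16 degrees, less where a joint would pass 70% of its speed; a pose out of reach is approached as far as the arm can. A call is refused whole if a number of a shift passes 4.17 or a number of a turn 0.125, either way. A call with a gripper value outside its range is refused whole. The fingers move at their own pace and stop on an object; the grip force is fixed at half the most. Time passes only in rows, so rows that do not move let the fingers close, or fill a call up. It gives the time, the measured TCP pose, the force, the opening and the grip force at its end, in the units of the state.
- robot.get_obs(): the state, without advancing time (a new reading comes with each control period).
- robot.camera(name): name is "scene" or "top"; returns the picture (400x640x3 uint8, blue, green, red); there is no depth.
- robot.camera_info(name): a dict with "fx", "fy", "cx", "cy" (pixels), "world_to_cam" (4x4, takes a point from world to camera coordinates). Camera axes: x right, y down, z forward; pixel columns grow to the right and rows downward; lengths in m; the calibration is good to about 2 mm. A picture is of the moment at which its call begins. camera_info takes no time and is no camera call.
- robot.close_job(): hands the job in; it is judged then, once.
The state is a dict: "time_s": time; "q": joint angles; "dq": joint speeds; "tau": joint torques, N m; "tcp_pos": TCP position; "eef_rot": TCP orientation; "contact_force": force on the tool from outside, world axes, zero at the start; "torque": the same for the moment, N m; "gripper_width": opening from 0.0 (shut) to 1.0 (fully open); "grasp_force": force on a finger pad.
Only numpy, scipy, OpenCV 4.12 (cv2) and the standard library are available. Lean on these libraries where they do the work, as an engineer would, in place of code of your own. Each camera call takes 0.05 s, during which the arm holds its last target. There are 200 camera calls.

## Task

Stand the weighing pan on the bench under the dispenser's chute, then slowly turn the large outer ring counter-clockwise, without turning the small inner knob, so that exactly three balls drop into the pan one at a time. Then carry the pan with the three balls to the balance and set it down gently on the middle of the round plate, leaving the other two balls in the drum and the other things on the bench alone.

Things in the scene. Friction and masses are not known exactly. Their poses are not given: they have to be found in the camera images.
- feeder: The ball dispenser, fixed to the bench: a steel foot (116 mm across) and white pedestal carrying an open-topped round white shell (136 mm across, 61 to 94 mm above the bench) with the drum inside. Origin: on the drum's vertical axis, at bench level. Its x axis points along the chute, which leaves the one opening in the side of the shell; z up.
- drum (a joint): Angle (rad) of the drum and its ring; grows counter-clockwise seen from above, never below 0, starts at 0 to 0.3. Drag 0.08 N m; stays where left. Eight pockets 45 degrees apart, wall tops 96 mm above the bench. The walls push the balls round; each rolls out by itself in front of the 38 mm opening: ball_1 at about 0.65, ball_2 1.43, ball_3 2.22, ball_4 3.0 (+-0.1).
- ring_grip (a point): Point on the drum's axis inside the outer ring, 124 mm above the bench: the height at which to grip the ring across its diameter, from above. The ring is 56 mm across and stands from 98 to 140 mm above the bench. Black, knurled, one piece with the white drum.
- setting (a joint): Angle (rad) of the small inner knob: an aluminium bar 30 mm long, 7 mm wide, on a 30 mm disc, on the same axis as the ring and standing 140 to 159 mm above the bench. It holds the dispenser's calibration and turns easily, independently of the drum.
- setting_tip (a point): End of the inner knob's bar, 15 mm from the axis and 152 mm above the bench.
- lip (a point): Middle of the lower edge of the steel chute, 85 mm from the drum's axis, about 58 mm above the bench; chute 44 mm wide. The gap under it to the bench is 52 mm.
- drop (a point): Point on the bench 112 mm from the drum's axis, straight out from the chute, 27 mm beyond its lip: the balls land about here, so the middle of the pan belongs here.
- pan_in (a point): Middle of the inner floor of the loose weighing pan, 3 mm above its underside. The pan is a round aluminium dish, 86 mm across at the foot and 96 mm at the rim, 28 mm high, 3 mm wall, about 0.15 kg with its handle. Its x axis points from the dish towards the handle, z up.
- pan_handle (a point): Grip point in the middle of the pan's handle, 78 mm from the dish's centre along the pan's x and 24 mm above its underside. The handle is an upright flat bar 12 mm thick, 11 to 37 mm above the underside, standing out radially from 45 to 99 mm from the centre; grip it across its thickness (along the pan's y) from above.
- pan: The same pan with its handle; origin at the centre of the dish's underside.
- balance: The white laboratory balance, fixed: housing 190 x 160 mm, top 40 mm above the bench, dark display on the side of its -x axis. Origin: centre of its underside.
- plate (a point): Centre of the top of the balance's round steel plate, 52 mm above the bench; plate 116 mm across.
- tube_box: Bystander: blue box of white-capped tubes, 76 x 124 x 50 mm, loose. Origin at the centre of its underside.
- bottle: Bystander: white bottle 66 mm across, 130 mm high, loose. Origin at the centre of its underside.
- jar: Bystander: amber jar 70 mm across, 75 mm high, loose. Origin at the centre of its underside.
- ball_1_center (a point): Centre of steel ball 1 of 5, 16 mm across, 17 g, each in its own drum pocket against the shell; ball 1 is number 1 to reach the opening.
- ball_2_center (a point): Centre of steel ball 2 of 5, 16 mm across, 17 g, each in its own drum pocket against the shell; ball 2 is number 2 to reach the opening.
- ball_3_center (a point): Centre of steel ball 3 of 5, 16 mm across, 17 g, each in its own drum pocket against the shell; ball 3 is number 3 to reach the opening.
- ball_4_center (a point): Centre of steel ball 4 of 5, 16 mm across, 17 g, each in its own drum pocket against the shell; ball 4 is number 4 to reach the opening.
- ball_5_center (a point): Centre of steel ball 5 of 5, 16 mm across, 17 g, each in its own drum pocket against the shell; ball 5 is number 5 to reach the opening.
Not all that is in view belongs to the job. What is shaped like the feeder but orange is not meant.

How it is judged:
By the outcome, as a careful person would: the job done as asked, in the order asked, and still so for the second after the job is handed in, with the robot touching nothing.
It also fails if it takes over 72 s, if anything falls off the work surface, if the arm or the gripper's body presses on something with over 40 N, if the wrist force passes 120 N, or if a joint passes its speed limit or range.

## Working session

There is one attempt and no reset: what is moved stays moved. The work goes in short steps, Python scripts to look and compute and a tool call to move; the robot and the scene stay as the last step left them, time stands still between calls to the robot, and variables do not carry over. Pictures are saved under pics/ and viewed, at most 10 in all, crops included, and the job is handed in when it is done.

Besides the shell and the picture viewer there is one more tool, called after "Emit:" by a JSON object that holds its "name" and its "arguments". step_arm: Moves the arm, as the interface text tells. Its arguments: {"type":"object","properties":{"motion":{"type":"array"}},"required":["motion"]}

```bash
mkdir -p pics
cat > h.py <<'E'
import numpy as np, cv2
from cell import robot
from scipy.spatial.transform import Rotation as R
def snap(n,f):
    im=np.array(robot.camera(n)); cv2.imwrite('pics/'+f,im); return im
def proj(n,p):
    c=robot.camera_info(n); M=np.array(c['world_to_cam']); q=M[:3,:3]@np.array(p,float)+M[:3,3]
    return np.array([c['fx']*q[0]/q[2]+c['cx'],c['fy']*q[1]/q[2]+c['cy']])
def ray(n,u,v,z):
    c=robot.camera_info(n); M=np.array(c['world_to_cam']); Rt=M[:3,:3].T
    o=-Rt@M[:3,3]; d=Rt@np.array([(u-c['cx'])/c['fx'],(v-c['cy'])/c['fy'],1]); return o+d*(z-o[2])/d[2]
def st():
    o=robot.get_obs(); r=o['eef_rot']; m=R.from_quat([r[1],r[2],r[3],r[0]])
    return o,m
E
python3 - <<'E'
from h import *
a=snap('scene','s0.png');b=snap('top','t0.png')
for n in('scene','top'):
    c=robot.camera_info(n);M=np.array(c['world_to_cam']);print(n,c['fx'],-M[:3,:3].T@M[:3,3],M[:3,:3].round(2).tolist())
o,m=st();print(o,m.as_matrix().round(3).tolist(),robot.tip_extent)
E
```

```text
scene 462.96495380215 [1.37097807 0.18065192 0.92798671] [[-0.18, 0.98, -0.01], [0.69, 0.12, -0.71], [-0.7, -0.14, -0.7]]
top 470.8200707983895 [0.45132295 0.01584272 1.13325999] [[-0.03, -1.0, -0.0], [-1.0, 0.03, -0.08], [0.08, -0.0, -1.0]]
{'time_s': 0.1, 'q': array([1.23500131e+00, 2.41334850e-01, 3.85047839e-03, 1.33521612e+00,
       7.94352646e-06, 1.57083570e+00]), 'dq': array([-5.66040817e-06, -1.69428584e-03,  2.55982354e-03, -1.43529425e-03,
        6.96208377e-04,  3.02549669e-04]), 'tau': array([ 4.31994395e-04, -3.73136616e+01,  2.53010505e+01,  1.08336928e-02,
        4.40741383e-05,  2.98230262e-06]), 'tcp_pos': array([0.16457472, 0.47155067, 0.24150013]), 'eef_rot': array([-1.62999861e-04,  1.67129134e-01,  9.85934555e-01, -9.38034706e-04]), 'contact_force': array([1.26999344, 0.03478326, 0.56371048]), 'torque': array([-0.02257314, -0.02462541,  0.08108363]), 'grasp_force': 0.0, 'gripper_width': 1.0005445609589991} [[-0.944, 0.33, -0.001], [0.33, 0.944, -0.002], [0.0, -0.002, -1.0]] 0.011
```

View pics/t0.png

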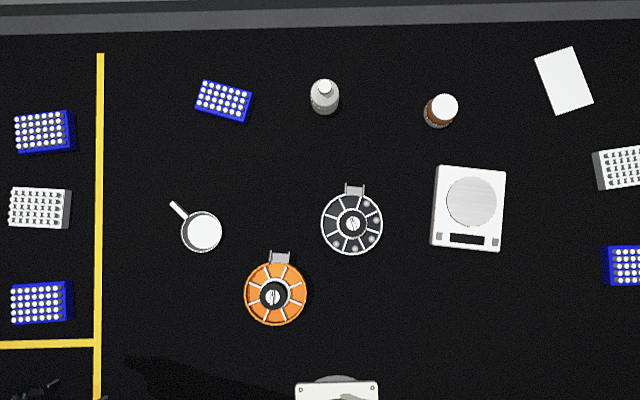

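View pics/s0.png

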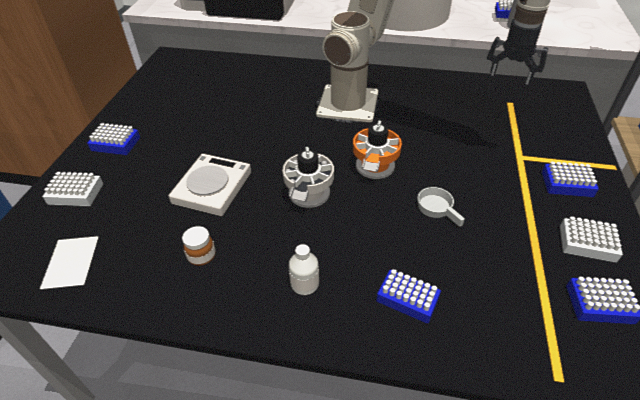

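The top view shows two feeder-shaped things: the white one at (352,222), chute up at (354,188), and the orange decoy at (276,292). There is one pan, at (203,231) with its handle to (174,206). The balance plate is at (471,202). The white feeder is the one I want. Next I'll measure and take one close crop.

Run:
```python
from h import *
t=cv2.imread('pics/t0.png');s=cv2.imread('pics/s0.png')
def cc(im,x0,y0,x1,y1,th):
    g=cv2.cvtColor(im,cv2.COLOR_BGR2GRAY);m=np.zeros_like(g);m[y0:y1,x0:x1]=(g[y0:y1,x0:x1]>th)*255
    c=max(cv2.findContours(m,cv2.RETR_EXTERNAL,cv2.CHAIN_APPROX_NONE)[0],key=cv2.contourArea);return m,c
# pan
m,c=cc(t,150,185,240,265,90)
mo=cv2.morphologyEx(m,cv2.MORPH_OPEN,cv2.getStructuringElement(2,(19,19)))
cd=max(cv2.findContours(mo,0,1)[0],key=cv2.contourArea);(u,v),r=cv2.minEnclosingCircle(cd)
pc=ray('top',u,v,.028);print('pan',u,v,r,pc,np.linalg.norm(ray('top',u+r,v,.028)-pc)*2)
pts=c[:,0].astype(float);far=pts[np.hypot(pts[:,0]-u,pts[:,1]-v)>r+4]
P=np.array([ray('top',a,b,.037) for a,b in far]);d=P-pc;print('handle ang',np.arctan2(d[:,1].mean(),d[:,0].mean()),'max r',np.hypot(d[:,0],d[:,1]).max())
# feeder shell
m,c=cc(t,310,195,395,262,70);(u,v),r=cv2.minEnclosingCircle(c);f=ray('top',u,v,.094);print('feeder',u,v,r,f,r*2/470.8*(1.133-.094))
# plate
g=cv2.GaussianBlur(cv2.cvtColor(t,cv2.COLOR_BGR2GRAY),(3,3),0)
C=cv2.HoughCircles(g[150:260,425:515],cv2.HOUGH_GRADIENT,1,30,param1=80,param2=12,minRadius=22,maxRadius=29)
for a in C[0][:3]:print('plate',a,ray('top',a[0]+425,a[1]+150,.052))
m,c=cc(t,425,155,515,260,130);b=cv2.minAreaRect(c);print('housing',b,ray('top',*b[0],.04))
# images
a=cv2.resize(t[160:265,305:400],None,fx=5.5,fy=5.5,interpolation=2);b=cv2.resize(s[140:215,270:345],None,fx=3.6,fy=5.5*1.4,interpolation=2)
b=cv2.resize(s[140:215,270:345],(270,270),interpolation=2)
o=np.zeros((578,796,3),np.uint8);o[:a.shape[0],:a.shape[1]]=a[:578];o[:270,525:795]=b
d=cv2.resize(t[190:260,160:230],(270,270),interpolation=2);o[280:550,525:795]=d;cv2.imwrite('pics/c1.png',o)
```

```text
pan 202.625 231.5 19.226139068603516 [0.45314913 0.30085994 0.028     ] 0.08995934496067826
handle ang 0.8057111952205513 max r 0.10190633383164045
feeder 351.2622375488281 223.53482055664062 31.717161178588867 [ 0.46205384 -0.04353933  0.094     ] 0.13999205804823206
plate [46.5 52.5 25.2] [ 0.5035753  -0.32379777  0.052     ]
housing ((468.81964111328125, 207.9835968017578), (68.80716705322266, 82.025390625), 5.19442892074585) [ 0.49157379 -0.32069992  0.04      ]
```

View pics/c1.png

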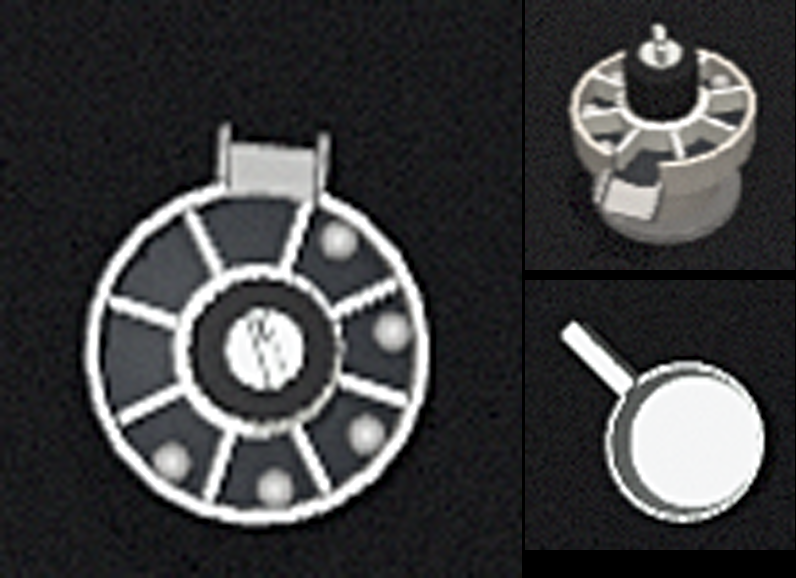

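The close crop shows the white feeder with five balls at the right and bottom of the drum. The first is just clockwise of the opening, and the chute mouth runs from (224,127) to (325,135) in the crop. The pan is empty. Now I'll refine the axis, chute direction and bystander positions, and plan the pan grasp.

```bash
cat >> h.py <<'E'
def plan(p,yawy,lift=0):
    """shift (tool axes, cm) to TCP target p, and turn about tool z so that tool y lies along world angle yawy (mod pi)"""
    o,m=st();M=m.as_matrix();d=np.array(p)-o['tcp_pos'];y=M[:,1];a=np.arctan2(y[1],y[0])
    t=(yawy-a+np.pi/2)%np.pi-np.pi/2
    print('tcp',o['tcp_pos'].round(4),'tooly',round(a,3),'tool shift cm',(M.T@d*100).round(2),'world ccw',round(t,3),'-> tool rz',round(-t,3),'q6',o['q'][5].round(2),'tilt',M[:,2].round(3))
E
python3 - <<'E'
from h import *
c=lambda x,y:(305+(x+.5)/5.5-.5,160+(y+.5)/5.5-.5)
f=ray('top',*c(258,354),.094);k=ray('top',*c(265,348),.147);print('axis shell',f,'knob',k)
A=ray('top',*c(224,127),.07);B=ray('top',*c(325,135),.07);w=B-A;mid=(A+B)/2
print('chute w',np.linalg.norm(w),'mid',mid,'ang perp',np.arctan2(w[0],-w[1])*1,'ang from axis',np.arctan2(*(mid-f)[[1,0]]),np.linalg.norm((mid-f)[:2]))
for n,u,v,z in(('bottle',325,86,.13),('jar',444,107,.075),('orange',273,297,.145),('boxL',238,118,.05)):print(n,ray('top',u,v,z))
# scene check
for n,p in(('pan',[.453,.301,.028]),('knob',[f[0],f[1],.15]),('plate',[.5036,-.3238,.052]),('lip',[*mid[:2],.058])):print(n,proj('scene',p))
h=[.4531+.078*np.cos(.806),.3009+.078*np.sin(.806)]
print(h);plan([*h,.10],.806+np.pi/2)
E
```

```text
axis shell [ 0.46111832 -0.04403478  0.094     ] knob [ 0.46282427 -0.04371     0.147     ]
chute w 0.041773738895728184 mid [ 0.55290127 -0.05500906  0.07      ] ang perp -0.10532984505660106 ang from axis -0.11900274178582304 0.09243670762368403
bottle [0.76167161 0.0065785  0.13      ]
jar [ 0.72259489 -0.26473344  0.075     ]
orange [0.31410417 0.12586342 0.145     ]
boxL [0.71534473 0.21107277 0.05      ]
pan [432.75644767 198.4696677 ]
knob [306.13938583 151.89133979]
plate [206.11728446 177.73828296]
lip [296.05834996 200.60601917]
[np.float64(0.5071064245195848), np.float64(0.3571788247088582)]
tcp [0.1646 0.4716 0.2415] tooly 1.235 tool shift cm [-36.11   0.52  14.15] world ccw 1.142 -> tool rz -1.142 q6 1.57 tilt [-0.001 -0.002 -1.   ]
```

Emit:
{"name": "step_arm", "arguments": {"motion": [[[-3,0.05,0,0,0,0,8.5],[-4,0.05,0.5,0,0,0,8.5],[-4,0.05,0.5,0,0,0,8.5],[-4,0.05,0.5,0,0,0,8.5],[-4,0.05,0.5,0,0,0,8.5]]]}}

```text
time_s: 0.52
tcp_pos: [0.3462, 0.4109, 0.2217]
eef_rot: [-0.0, 0.167, 0.986, -0.0]
contact_force: [0.4, 1.3, -0.2]
gripper_width: 0.995
grasp_force: 0.0
```

Emit:
{"name": "step_arm", "arguments": {"motion": [[[-4,0.05,0.5,0,0,0,8.5],[-4,0.05,0.5,0,0,0,8.5],[-4,0.05,0.5,0,0,0,8.5],[-4,0.05,0.5,0,0,0,8.5],[-1.1,0.05,0.5,0,0,-0.1,8.5]]]}}

```text
time_s: 0.93
tcp_pos: [0.5122, 0.3549, 0.1958]
eef_rot: [0.001, 0.119, 0.993, -0.001]
contact_force: [-1.0, 0.2, -0.1]
gripper_width: 0.997
grasp_force: 0.0
```

Emit:
{"name": "step_arm", "arguments": {"motion": [[[0,0,0.5,0,0,-0.115,8.5],[0,0,0.5,0,0,-0.115,8.5],[0,0,0.5,0,0,-0.115,8.5],[0,0,0.5,0,0,-0.115,8.5],[0,0,0.5,0,0,-0.115,8.5]]]}}

```text
time_s: 1.35
tcp_pos: [0.507, 0.3574, 0.1712]
eef_rot: [-0.001, -0.171, 0.985, -0.0]
contact_force: [-0.5, -0.4, 1.1]
gripper_width: 0.994
grasp_force: 0.0
```

Emit:
{"name": "step_arm", "arguments": {"motion": [[[0,0,0.5,0,0,-0.115,8.5],[0,0,0.5,0,0,-0.115,8.5],[0,0,0.5,0,0,-0.115,8.5],[0,0,0.5,0,0,-0.115,8.5],[0,0,0,0,0,0,8.5]]]}}

```text
time_s: 1.77
tcp_pos: [0.5063, 0.3572, 0.1504]
eef_rot: [-0.002, -0.39, 0.921, -0.0]
contact_force: [-1.3, 0.5, 0.2]
gripper_width: 0.995
grasp_force: 0.0
```

Run:
```python
from h import *
plan([.5071,.3572,.100],.806+np.pi/2);print(st()[0]['time_s'])
snap('top','t1.png');s=snap('scene','s1.png')
t=cv2.imread('pics/t1.png');a=cv2.resize(t[150:270,120:280],(640,480));cv2.imwrite('pics/c2.png',a)
```

```text
tcp [0.5063 0.3572 0.1504] tooly 2.372 tool shift cm [-0.08 -0.06  5.04] world ccw 0.005 -> tool rz -0.005 q6 -0.19 tilt [-0.003 -0.002 -1.   ]
1.7667
```

View pics/c2.png

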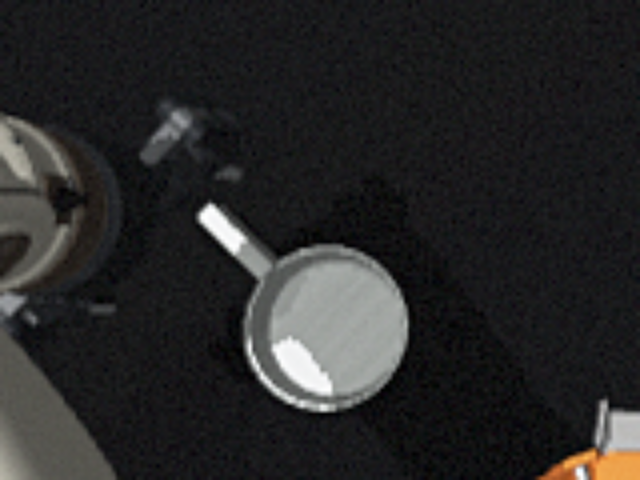

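The crop shows the fingers at about (190,130) and (50,310), up and left of the handle at (235,240). That could just be parallax, so I'll check by projection.

Run:
```python
from h import *
o,m=st();M=m.as_matrix()
for s in(-.0425,.0425):
  for z in(0,-.03): print(proj('top',o['tcp_pos']+M[:,1]*s+M[:,2]*z), (proj('top',o['tcp_pos']+M[:,1]*s+M[:,2]*z)-[120,150])*4)
print((proj('top',[.5071,.3572,.037])-[120,150])*4)
```

```text
[174.23684921 191.79079154] [216.94739683 167.16316618]
[169.51954525 190.6030065 ] [198.07818101 162.41202601]
[145.68319595 221.61923493] [102.73278382 286.47693973]
[140.04259119 221.36433574] [ 80.17036475 285.45734297]
[229.22823544 235.64367086]
```

Projection agrees, so it was parallax. Descending to grasp.

Emit:
{"name": "step_arm", "arguments": {"motion": [[[-0.1,-0.05,2,0,0,0,8.5],[0,0,3,0,0,0,8.5],[0,0,3,0,0,0,8.5],[0,0,2.5,0,0,0,8.5],[0,0,1.5,0,0,0,8.5]]]}}

```text
time_s: 2.28
tcp_pos: [0.5068, 0.3572, 0.0293]
eef_rot: [-0.002, -0.388, 0.922, -0.0]
contact_force: [-0.6, 0.1, -0.0]
gripper_width: 0.991
grasp_force: 0.0
```

Emit:
{"name": "step_arm", "arguments": {"motion": [[[0,0,0.8,0,0,0,8.5],[0,0,0.4,0,0,0,8.5],[0,0,0,0,0,0,5],[0,0,0,0,0,0,3],[0,0,0,0,0,0,2]]]}}

```text
time_s: 2.7
tcp_pos: [0.5094, 0.359, 0.022]
eef_rot: [0.002, -0.389, 0.921, 0.0]
contact_force: [0.8, -0.4, 0.3]
gripper_width: 0.603
grasp_force: 0.0
```

Emit:
{"name": "step_arm", "arguments": {"motion": [[[0,0,0,0,0,0,1],[0,0,0,0,0,0,0],[0,0,0,0,0,0,0],[0,0,0,0,0,0,0],[0,0,0,0,0,0,0]]]}}

```text
time_s: 3.12
tcp_pos: [0.5086, 0.3587, 0.0211]
eef_rot: [0.001, -0.389, 0.921, 0.0]
contact_force: [-0.8, 0.5, 3.9]
gripper_width: 0.128
grasp_force: 60.1
```

Emit:
{"name": "step_arm", "arguments": {"motion": [[[0,0,-0.3,0,0,0,0],[0,0,-0.8,0,0,0,0],[0,0,-1.5,0,0,-0.04,0],[0,0,-1.2,0,0,-0.08,0],[0,0,-0.6,0,0,-0.1,0]]]}}

```text
time_s: 3.53
tcp_pos: [0.509, 0.3585, 0.0661]
eef_rot: [0.001, -0.49, 0.872, 0.0]
contact_force: [1.1, -0.2, -1.3]
gripper_width: 0.124
grasp_force: 59.5
```

Emit:
{"name": "step_arm", "arguments": {"motion": [[[0,0,0,0,0,-0.1,0],[0,0,0,0,0,-0.1,0],[0,0,0,0,0,-0.07,0],[0,0,0,0,0,0,0],[0,0,0,0,0,0,0]]]}}

```text
time_s: 3.95
tcp_pos: [0.5082, 0.358, 0.0644]
eef_rot: [-0.0, -0.6, 0.8, -0.0]
contact_force: [-0.2, -0.7, -1.6]
gripper_width: 0.126
grasp_force: 59.4
```

Run:
```python
from h import *
plan([.615,.10,.065],1.3+np.pi/2);o=st()[0];print(o['grasp_force'],o['gripper_width'],o['contact_force'])
```

```text
tcp [0.5082 0.358  0.0644] tooly 2.858 tool shift cm [ 21.78 -17.47  -0.06] world ccw 0.013 -> tool rz -0.013 q6 -0.67 tilt [-0. -0. -1.]
59.38895523548126 0.12598722624630132 [-0.20285611 -0.66082514 -1.58788819]
```

Emit:
{"name": "step_arm", "arguments": {"motion": [[[1.2,-0.95,0,0,0,0,0],[2.2,-1.75,0,0,0,0,0],[2.5,-2,0,0,0,0,0],[2.5,-2,0,0,0,0,0],[2.5,-2,0,0,0,0,0]]]}}

```text
time_s: 4.37
tcp_pos: [0.5619, 0.2273, 0.0643]
eef_rot: [-0.0, -0.6, 0.8, -0.0]
contact_force: [-0.1, -0.3, -2.0]
gripper_width: 0.125
grasp_force: 59.3
```

Emit:
{"name": "step_arm", "arguments": {"motion": [[[2.5,-2,0,0,0,0,0],[2.5,-2,0,0,0,0,0],[2.5,-2,0,0,0,0,0],[2.2,-1.75,0,0,0,0,0],[1.2,-1.0,0,0,0,0,0]]]}}

```text
time_s: 4.78
tcp_pos: [0.6162, 0.0961, 0.0643]
eef_rot: [-0.0, -0.599, 0.801, -0.001]
contact_force: [-0.6, 0.0, -1.9]
gripper_width: 0.129
grasp_force: 59.4
```

Run:
```python
from h import *
plan([.615,.10,.03],1.3+np.pi/2);plan([.5947,.0207,.0255],1.3+np.pi/2)
t=snap('top','t2.png')
cv2.imwrite('pics/c3.png',cv2.resize(t[90:270,230:430],(667,600)))
```

```text
tcp [0.6162 0.0961 0.0643] tooly 2.855 tool shift cm [-0.35  0.23  3.43] world ccw 0.016 -> tool rz -0.016 q6 -1.13 tilt [ 0.    -0.001 -1.   ]
tcp [0.6162 0.0961 0.0643] tooly 2.855 tool shift cm [ 7.83 -0.06  3.89] world ccw 0.016 -> tool rz -0.016 q6 -1.13 tilt [ 0.    -0.001 -1.   ]
```

View pics/c3.png

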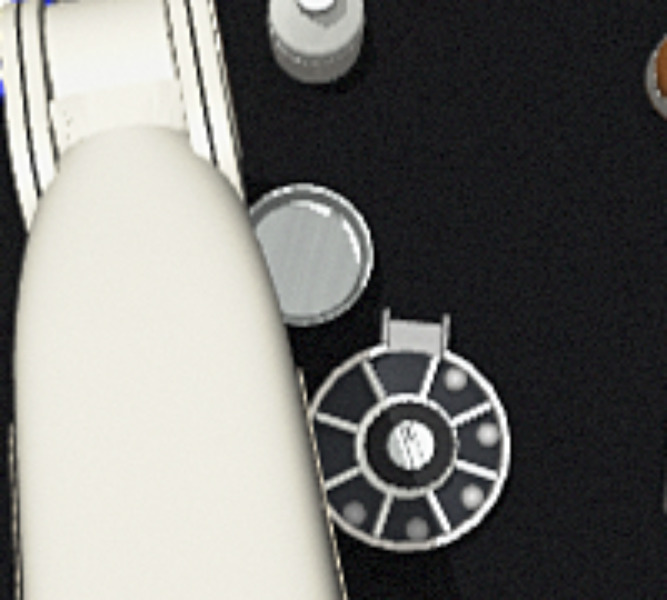

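The crop shows the held pan centred at about (302,254), between the bottle and the chute mouth at (416,325). I'll check its centre against the prediction.

Run:
```python
from h import *
o,m=st();p=ray('top',320.4,166,.071);print('pan seen',p,'offset from tcp',p-o['tcp_pos'],'pred',[.6162-.08*np.cos(1.284),.0961-.08*np.sin(1.284)])
M=m.as_matrix();print('shift of pan centre to drop, tool axes cm',M.T@(np.array([.5733,-.0564,.071])-p)*100)
```

```text
pan seen [0.59454658 0.02131203 0.071     ] offset from tcp [-0.02259321 -0.07312159  0.00670398] pred [np.float64(0.5935695309847193), np.float64(0.0193675956837763)]
shift of pan centre to drop, tool axes cm [ 8.05451052 -0.17419981  0.01671031]
```

Emit:
{"name": "step_arm", "arguments": {"motion": [[[0,0,1,0,0,0,0],[0,0,1.4,0,0,0,0],[0.6,0,1,0,0,0,0],[1.2,0,0,0,0,0,0],[1.2,0,0,0,0,0,0]]]}}

```text
time_s: 5.25
tcp_pos: [0.6051, 0.0715, 0.0288]
eef_rot: [-0.002, -0.602, 0.799, 0.001]
contact_force: [0.3, 1.0, -1.3]
gripper_width: 0.127
grasp_force: 59.3
```

Emit:
{"name": "step_arm", "arguments": {"motion": [[[1.2,-0.1,0,0,0,0,0],[1.2,0,0,0,0,0,0],[1.2,0,0,0,0,0,0],[0.9,0,0,0,0,0,0],[0.5,0,0,0,0,0,0]]]}}

```text
time_s: 5.67
tcp_pos: [0.5938, 0.0213, 0.0308]
eef_rot: [0.0, -0.6, 0.8, -0.0]
contact_force: [-0.2, -0.3, -1.0]
gripper_width: 0.125
grasp_force: 59.3
```

Emit:
{"name": "step_arm", "arguments": {"motion": [[[0,0,0.3,0,0,0,0],[0,0,0.2,0,0,0,0],[0,0,0.15,0,0,0,0],[0,0,0.1,0,0,0,0],[0,0,0,0,0,0,0]]]}}

```text
time_s: 6.08
tcp_pos: [0.5939, 0.0238, 0.0223]
eef_rot: [-0.0, -0.601, 0.799, 0.0]
contact_force: [0.4, 0.2, -1.2]
gripper_width: 0.129
grasp_force: 59.3
```

Run:
```python
from h import *
plan([.5955,.0215,.0215],1.3+np.pi/2);print(st()[0]['contact_force'])
t=snap('top','t3.png');s=snap('scene','s3.png')
o=np.zeros((400,790,3),np.uint8);o[:,:400]=cv2.resize(t[150:270,290:410],(400,400));o[:390,400:]=cv2.resize(s[130:260,240:370],(390,390));cv2.imwrite('pics/c4.png',o)
```

```text
tcp [0.5939 0.0238 0.0223] tooly 2.861 tool shift cm [ 0.17 -0.22  0.08] world ccw 0.01 -> tool rz -0.01 q6 -1.25 tilt [-0.001  0.    -1.   ]
[ 0.40288405  0.15383579 -1.228132  ]
```

View pics/c4.png

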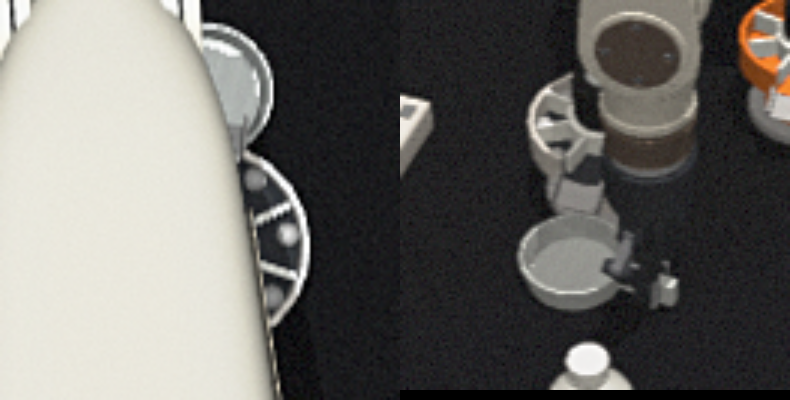

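The pan stands under the chute mouth: in the top view its rim meets the chute at (240,135), and in the scene view the chute at (580,190) hangs over the rim. I'll release it and rise.

Emit:
{"name": "step_arm", "arguments": {"motion": [[[0.1,-0.1,0.08,0,0,0,0],[0,0,0,0,0,0,2],[0,0,0,0,0,0,5],[0,0,0,0,0,0,8.5],[0,0,0,0,0,0,8.5]]]}}

```text
time_s: 6.6
tcp_pos: [0.595, 0.0219, 0.0223]
eef_rot: [0.0, -0.601, 0.799, -0.0]
contact_force: [0.5, 0.4, -0.2]
gripper_width: 0.648
grasp_force: 0.0
```

Emit:
{"name": "step_arm", "arguments": {"motion": [[[0,0,0,0,0,0,8.5],[0,0,-1,0,0,0,8.5],[0,0,-3,0,0,0,8.5],[0,0,-4,0,0,0,8.5],[0,0,-4,0,0,0,8.5]]]}}

```text
time_s: 7.02
tcp_pos: [0.5936, 0.0219, 0.143]
eef_rot: [-0.001, -0.601, 0.799, 0.001]
contact_force: [0.3, -0.2, 1.0]
gripper_width: 0.997
grasp_force: 0.0
```

Emit:
{"name": "step_arm", "arguments": {"motion": [[[0,0,-4,0,0,0,8.5],[0,0,-4,0,0,0,8.5],[0,0,-2,0,0,0,8.5],[0,0,0,0,0,0.11,8.5],[0,0,0,0,0,0.11,8.5]]]}}

```text
time_s: 7.43
tcp_pos: [0.596, 0.022, 0.246]
eef_rot: [0.003, -0.507, 0.862, -0.002]
contact_force: [-0.0, -0.2, -1.2]
gripper_width: 0.995
grasp_force: 0.0
```

Emit:
{"name": "step_arm", "arguments": {"motion": [[[0,0,0,0,0,0.115,8.5],[0,0,0,0,0,0.115,8.5],[0,0,0,0,0,0.115,8.5],[0,0,0,0,0,0.115,8.5],[0,0,0,0,0,0.115,8.5]]]}}

```text
time_s: 7.85
tcp_pos: [0.5946, 0.0219, 0.243]
eef_rot: [0.0, -0.242, 0.97, -0.0]
contact_force: [0.4, 0.4, -0.7]
gripper_width: 0.995
grasp_force: 0.0
```

Emit:
{"name": "step_arm", "arguments": {"motion": [[[0,0,0,0,0,0.115,8.5],[0,0,0,0,0,0.115,8.5],[0,0,0,0,0,0.115,8.5],[0,0,0,0,0,0.115,8.5],[0,0,0,0,0,0,8.5]]]}}

```text
time_s: 8.27
tcp_pos: [0.5947, 0.0219, 0.2429]
eef_rot: [0.0, -0.016, 1.0, 0.0]
contact_force: [0.3, -0.7, 0.1]
gripper_width: 0.995
grasp_force: 0.0
```

Run:
```python
from h import *
plan([.4620,-.0439,.21],1.5);o=st()[0];print(o['gripper_width'],o['contact_force'],o['time_s'])
```

```text
tcp [0.5947 0.0219 0.2429] tooly 1.603 tool shift cm [13.47 -6.15  3.28] world ccw -0.103 -> tool rz 0.103 q6 0.0 tilt [ 0.001  0.    -1.   ]
0.9945438022444409 [ 0.28619156 -0.72132904  0.14694285] 8.2667
```

Now above the ring axis. I'll check the pan from there.

Emit:
{"name": "step_arm", "arguments": {"motion": [[[2.5,-1.15,0,0,0,0,8.5],[3,-1.35,0,0,0,0,8.5],[3,-1.35,0,0,0,0,8.5],[3,-1.35,0,0,0,0,8.5],[1.95,-0.95,0.3,0,0,0,8.5]]]}}

```text
time_s: 8.68
tcp_pos: [0.46, -0.0449, 0.24]
eef_rot: [0.0, -0.019, 1.0, -0.0]
contact_force: [0.6, 0.0, -0.0]
gripper_width: 0.996
grasp_force: 0.0
```

Emit:
{"name": "step_arm", "arguments": {"motion": [[[0,0,1,0,0,0,8.5],[0,0,1,0,0,0,8.5],[0,0,0.8,0,0,0,8.5],[0,0,0,0,0,0,8.5],[0,0,0,0,0,0,8.5]]]}}

```text
time_s: 9.1
tcp_pos: [0.4623, -0.044, 0.211]
eef_rot: [-0.0, -0.018, 1.0, 0.0]
contact_force: [-0.5, -0.5, 0.3]
gripper_width: 0.997
grasp_force: 0.0
```

Run:
```python
from h import *
plan([.4620,-.0439,.117],1.6)
t=snap('top','t4.png');s=snap('scene','s4.png')
o=np.zeros((400,800,3),np.uint8);o[:]=0;o[:,:400]=cv2.resize(t[110:230,300:420],(400,400));o[:,400:]=cv2.resize(s[130:230,260:360],(400,400));cv2.imwrite('pics/c5.png',o)
```

```text
tcp [ 0.4623 -0.044   0.211 ] tooly 1.606 tool shift cm [0.02 0.01 9.4 ] world ccw -0.006 -> tool rz 0.006 q6 -0.13 tilt [-0.001  0.    -1.   ]
```

View pics/c5.png

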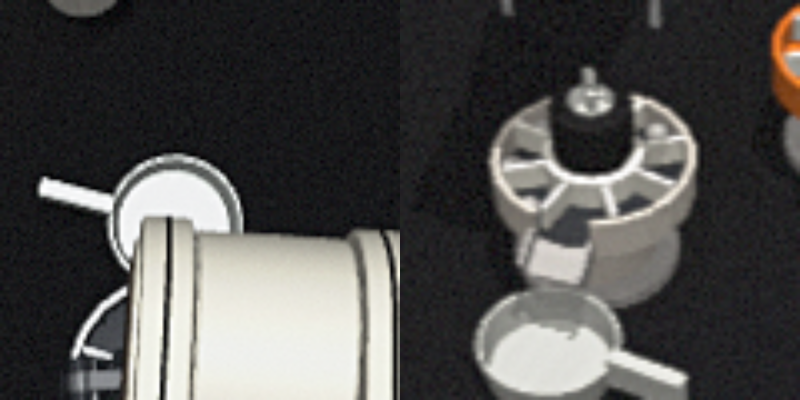

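The pan is centred at about (176,220) in the left crop, in front of the chute. In the right crop the fingers straddle the ring at (590,120). I'll check the pan's centre while descending, with the wide-open fingers clearing the ring by about 14 mm a side.

Run:
```python
from h import *
p=ray('top',300+176.5/3.3333-.3,110+220/3.3333-.3,.028);print(p,'want .5733 -.0564')
o,m=st();M=m.as_matrix()
for s in(-.0425,.0425):print((proj('scene',o['tcp_pos']+M[:,1]*s+M[:,2]*(.011-.013))-[260,130])*4+[400,0])
print((proj('scene',[.462,-.0439,.14])-[260,130])*4+[400,0])
```

```text
[ 0.57530219 -0.05401014  0.028     ] want .5733 -.0564
[514.06823836   6.2446706 ]
[646.80707199  17.27020309]
[585.0520361  100.14500136]
```

Emit:
{"name": "step_arm", "arguments": {"motion": [[[0,0,1.5,0,0,0,8.5],[0,0,2,0,0,0,8.5],[0,0,2,0,0,0,8.5],[0,0,2,0,0,0,8.5],[0,0,1,0,0,0,8.5]]]}}

```text
time_s: 9.62
tcp_pos: [0.4617, -0.0439, 0.1243]
eef_rot: [-0.001, -0.018, 1.0, 0.0]
contact_force: [-0.3, 0.1, 0.5]
gripper_width: 0.994
grasp_force: 0.0
```

Emit:
{"name": "step_arm", "arguments": {"motion": [[[0,0,0.6,0,0,0,8.5],[0,0,0,0,0,0,7],[0,0,0,0,0,0,6.2],[0,0,0,0,0,0,6],[0,0,0,0,0,0,5.8]]]}}

```text
time_s: 10.03
tcp_pos: [0.4635, -0.0436, 0.1212]
eef_rot: [0.001, -0.017, 1.0, 0.001]
contact_force: [0.2, 2.7, 1.5]
gripper_width: 0.676
grasp_force: 1.3
```

Emit:
{"name": "step_arm", "arguments": {"motion": [[[0,0,0,0,0,0,5.6],[0,0,0,0,0,0,5.4],[0,0,0,0,0,0,5],[0,0,0,0,0,0,5],[0,0,0,0,0,0,5]]]}}

```text
time_s: 10.45
tcp_pos: [0.4635, -0.0425, 0.1219]
eef_rot: [0.002, -0.018, 1.0, 0.002]
contact_force: [-1.2, 5.8, 6.9]
gripper_width: 0.637
grasp_force: 61.8
```

Run:
```python
from h import *
plan([.4620,-.0439,.117],1.6);o=st()[0];print(o['grasp_force'],o['gripper_width']*.0854,o['contact_force'],o['torque'])
```

```text
tcp [ 0.4635 -0.0425  0.1219] tooly 1.606 tool shift cm [ 0.15 -0.14  0.49] world ccw -0.006 -> tool rz 0.006 q6 -0.13 tilt [ 0.003  0.004 -1.   ]
61.76327884197235 0.05439926029137427 [-1.16982766  5.84311021  6.89508604] [ 1.30884158  0.35027912 -0.05088683]
```

Emit:
{"name": "step_arm", "arguments": {"motion": [[[0,0.1,-0.3,0,0,0,5],[0,0,0,0,0,-0.02,5],[0,0,0,0,0,-0.04,5],[0,0,0,0,0,-0.04,5],[0,0,0,0,0,-0.04,5]]]}}

```text
time_s: 10.87
tcp_pos: [0.4634, -0.0423, 0.1221]
eef_rot: [0.001, -0.088, 0.996, 0.001]
contact_force: [5.4, 2.9, -12.2]
gripper_width: 0.636
grasp_force: 73.0
```

Emit:
{"name": "step_arm", "arguments": {"motion": [[[0,0,0,0,0,-0.04,5],[0,0,0,0,0,-0.04,5],[0,0,0,0,0,-0.04,5],[0,0,0,0,0,-0.02,5],[0,0,0,0,0,0,5]]]}}

```text
time_s: 11.28
tcp_pos: [0.4633, -0.0421, 0.1221]
eef_rot: [0.001, -0.157, 0.988, 0.001]
contact_force: [5.7, 3.0, -11.8]
gripper_width: 0.632
grasp_force: 73.0
```

```bash
cat >> h.py <<'E'
def chk(f):
    plan([.4620,-.0439,.12],1.6);o=st()[0];print(o['time_s'],o['grasp_force'],o['gripper_width'],o['contact_force'],o['torque'])
    t=snap('top','t'+f);s=snap('scene','s'+f)
    b=np.zeros((400,800,3),np.uint8);b[:,:400]=cv2.resize(t[140:260,300:420],(400,400));b[:,400:]=cv2.resize(s[150:250,250:350],(400,400));cv2.imwrite('pics/c'+f,b)
E
python3 -c "
from h import *
chk('6.png')"
```

```text
tcp [ 0.4633 -0.0421  0.1221] tooly 1.886 tool shift cm [ 0.18 -0.13  0.21] world ccw -0.286 -> tool rz 0.286 q6 -0.41 tilt [ 0.001  0.003 -1.   ]
11.2833 72.9864764213562 0.6324279191688741 [  5.68094891   2.95921461 -11.76458161] [ 1.02988884 -1.05593204  0.08356524]
```

View pics/c6.png

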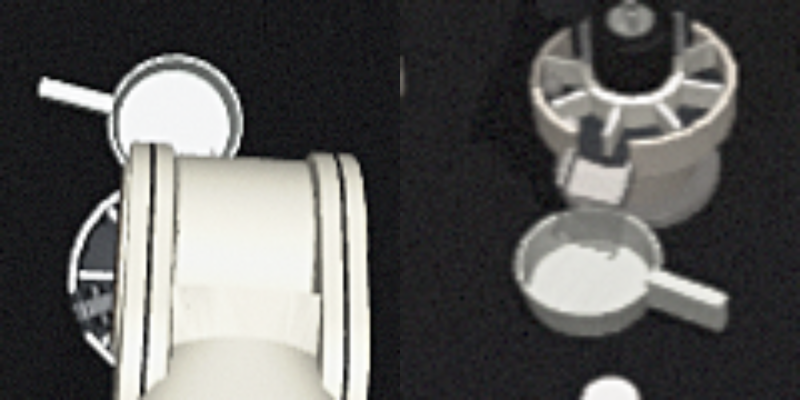

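Picture 6 shows the drum turned by about 0.28 rad with the pan still empty: floor clear at (590,285), no ball on the chute at (595,180). To save pictures, I'll count drops from the change in the pan region of the scene view.

```bash
cat >> h.py <<'E'
def cnt(f):
    o,m=st();y=m.as_matrix()[:,1];s=snap('scene','s'+f)
    a=cv2.cvtColor(cv2.imread('pics/s6.png'),7-1).astype(int)[186:236,276:320];b=cv2.cvtColor(s,6).astype(int)[186:236,276:320]
    d=((np.abs(a-b)>35)*255).astype(np.uint8);n,_,S,C=cv2.connectedComponentsWithStats(d)
    print('t',o['time_s'],'turned',round((np.arctan2(y[1],y[0])-1.606)%(2*np.pi),3),'q6',o['q'][5].round(2),'F',o['contact_force'].round(1),'grip',round(o['grasp_force']),'blobs',[(int(S[i,4]),(C[i]+[276,186]).round().tolist()) for i in range(1,n) if S[i,4]>2])
E
echo
```

Emit:
{"name": "step_arm", "arguments": {"motion": [[[0,0,0.2,0,0,-0.02,5],[0,0,0,0,0,-0.03,5],[0,0,0,0,0,-0.03,5],[0,0,0,0,0,-0.03,5],[0,0,0,0,0,0,5]]]}}

```text
time_s: 11.8
tcp_pos: [0.4633, -0.042, 0.122]
eef_rot: [0.001, -0.211, 0.977, 0.001]
contact_force: [1.4, 5.0, 2.8]
gripper_width: 0.637
grasp_force: 74.5
```

```bash
python3 -c "
from h import *
cnt('7.png')"
```

```text
t 11.8 turned 0.39 q6 -0.52 F [1.4 5.  2.8] grip 74 blobs [(6, [302.0, 187.0]), (6, [304.0, 187.0])]
```

Emit:
{"name": "step_arm", "arguments": {"motion": [[[0,0,0,0,0,-0.03,5],[0,0,0,0,0,-0.03,5],[0,0,0,0,0,-0.03,5],[0,0,0,0,0,-0.03,5],[0,0,0,0,0,0,5]]]}}

```text
time_s: 12.27
tcp_pos: [0.4633, -0.0419, 0.122]
eef_rot: [0.002, -0.269, 0.963, 0.001]
contact_force: [1.8, 6.1, 4.5]
gripper_width: 0.634
grasp_force: 74.6
```

```bash
python3 -c "
from h import *
cnt('8.png')"
```

```text
t 12.2667 turned 0.51 q6 -0.64 F [1.8 6.1 4.5] grip 75 blobs [(7, [302.0, 187.0]), (3, [306.0, 187.0])]
```

Emit:
{"name": "step_arm", "arguments": {"motion": [[[0,0,0,0,0,-0.03,5],[0,0,0,0,0,-0.03,5],[0,0,0,0,0,-0.03,5],[0,0,0,0,0,-0.03,5],[0,0,0,0,0,0,5]]]}}

```text
time_s: 12.73
tcp_pos: [0.4632, -0.0417, 0.122]
eef_rot: [0.001, -0.327, 0.945, 0.001]
contact_force: [1.0, 6.0, 4.6]
gripper_width: 0.634
grasp_force: 74.6
```

```bash
python3 -c "
from h import *
cnt('9.png')"
```

```text
t 12.7333 turned 0.631 q6 -0.76 F [1.  6.  4.6] grip 75 blobs [(16, [297.0, 188.0]), (7, [302.0, 187.0])]
```

Emit:
{"name": "step_arm", "arguments": {"motion": [[[0,0,0,0,0,0,5],[0,0,0,0,0,0,5],[0,0,0,0,0,0,5],[0,0,0,0,0,0,5],[0,0,0,0,0,0,5]]]}}

```text
time_s: 13.2
tcp_pos: [0.4631, -0.0417, 0.122]
eef_rot: [0.001, -0.326, 0.945, 0.001]
contact_force: [0.8, 6.0, 2.9]
gripper_width: 0.634
grasp_force: 74.6
```

```bash
python3 -c "
from h import *
cnt('10.png')"
```

```text
t 13.2 turned 0.63 q6 -0.76 F [0.8 6.  2.9] grip 75 blobs [(7, [302.0, 187.0]), (4, [290.0, 225.0])]
```

Emit:
{"name": "step_arm", "arguments": {"motion": [[[0,0,0,0,0,-0.03,5],[0,0,0,0,0,-0.03,5],[0,0,0,0,0,-0.03,5],[0,0,0,0,0,0,5],[0,0,0,0,0,0,5]]]}}

```text
time_s: 13.67
tcp_pos: [0.4631, -0.0417, 0.122]
eef_rot: [0.001, -0.369, 0.93, 0.001]
contact_force: [1.7, 6.0, 4.4]
gripper_width: 0.635
grasp_force: 74.7
```

```bash
python3 -c "
from h import *
cnt('11.png')"
```

```text
t 13.6667 turned 0.72 q6 -0.85 F [1.7 6.  4.4] grip 75 blobs [(7, [302.0, 187.0]), (6, [291.0, 225.0])]
```

Ball 1 left at about 0.62 rad: it showed on the chute at (297,188) and now lies in the pan at (291,225). Next drop is expected near 1.40.

```bash
sed -i 's/>35/>22/' h.py
```

Emit:
{"name": "step_arm", "arguments": {"motion": [[[0,0,0,0,0,-0.04,5],[0,0,0,0,0,-0.05,5],[0,0,0,0,0,-0.05,5],[0,0,0,0,0,-0.05,5],[0,0,0,0,0,-0.05,5]]]}}

```text
time_s: 14.13
tcp_pos: [0.4628, -0.0415, 0.122]
eef_rot: [0.002, -0.478, 0.878, 0.001]
contact_force: [1.3, 8.2, 5.8]
gripper_width: 0.636
grasp_force: 74.7
```

Emit:
{"name": "step_arm", "arguments": {"motion": [[[0,0,0,0,0,-0.05,5],[0,0,0,0,0,-0.05,5],[0,0,0,0,0,-0.05,5],[0,0,0,0,0,-0.05,5],[0,0,0,0,0,-0.04,5]]]}}

```text
time_s: 14.55
tcp_pos: [0.4625, -0.0413, 0.122]
eef_rot: [0.002, -0.579, 0.815, 0.002]
contact_force: [0.8, 8.7, 6.5]
gripper_width: 0.635
grasp_force: 74.8
```

```bash
python3 -c "
from h import *
cnt('12.png')"
```

```text
t 14.55 turned 1.201 q6 -1.33 F [0.8 8.7 6.5] grip 75 blobs [(17, [304.0, 187.0]), (16, [290.0, 225.0])]
```

Emit:
{"name": "step_arm", "arguments": {"motion": [[[0,0,0,0,0,-0.03,5],[0,0,0,0,0,-0.03,5],[0,0,0,0,0,-0.03,5],[0,0,0,0,0,-0.03,5],[0,0,0,0,0,-0.03,5]]]}}

```text
time_s: 15.02
tcp_pos: [0.4624, -0.0413, 0.122]
eef_rot: [0.001, -0.639, 0.769, 0.001]
contact_force: [0.3, 8.9, 6.4]
gripper_width: 0.636
grasp_force: 74.9
```

Emit:
{"name": "step_arm", "arguments": {"motion": [[[0,0,0,0,0,-0.03,5],[0,0,0,0,0,-0.03,5],[0,0,0,0,0,-0.03,5],[0,0,0,0,0,0,5],[0,0,0,0,0,0,5]]]}}

```text
time_s: 15.43
tcp_pos: [0.4622, -0.0413, 0.122]
eef_rot: [0.001, -0.673, 0.74, 0.001]
contact_force: [0.1, 8.0, 6.5]
gripper_width: 0.631
grasp_force: 74.9
```

```bash
python3 -c "
from h import *
cnt('13.png')"
```

```text
t 15.4333 turned 1.44 q6 -1.57 F [0.1 8.  6.5] grip 75 blobs [(3, [297.0, 186.0]), (9, [302.0, 187.0]), (43, [296.0, 192.0]), (14, [290.0, 225.0])]
```

Emit:
{"name": "step_arm", "arguments": {"motion": [[[0,0,0,0,0,-0.03,5],[0,0,0,0,0,-0.03,5],[0,0,0,0,0,-0.03,5],[0,0,0,0,0,0,5],[0,0,0,0,0,0,5]]]}}

```text
time_s: 15.9
tcp_pos: [0.4621, -0.0413, 0.122]
eef_rot: [0.001, -0.705, 0.709, 0.001]
contact_force: [-0.7, 9.2, 7.0]
gripper_width: 0.636
grasp_force: 74.9
```

```bash
python3 -c "
from h import *
cnt('14.png')"
```

```text
t 15.9 turned 1.53 q6 -1.66 F [-0.7  9.2  7. ] grip 75 blobs [(12, [301.0, 187.0]), (40, [288.0, 223.0])]
```

Ball 2 left at about 1.42; the blob in the pan grew from 14 to 40 px. Third is expected near 2.2.

Emit:
{"name": "step_arm", "arguments": {"motion": [[[0,0,0,0,0,-0.04,5],[0,0,0,0,0,-0.05,5],[0,0,0,0,0,-0.05,5],[0,0,0,0,0,-0.05,5],[0,0,0,0,0,-0.05,5]]]}}

```text
time_s: 16.37
tcp_pos: [0.4618, -0.0414, 0.122]
eef_rot: [-0.001, 0.786, -0.619, -0.001]
contact_force: [-1.1, 9.1, 8.4]
gripper_width: 0.635
grasp_force: 75.0
```

Emit:
{"name": "step_arm", "arguments": {"motion": [[[0,0,0,0,0,-0.05,5],[0,0,0,0,0,-0.05,5],[0,0,0,0,0,-0.05,5],[0,0,0,0,0,-0.05,5],[0,0,0,0,0,-0.03,5]]]}}

```text
time_s: 16.78
tcp_pos: [0.4616, -0.0415, 0.122]
eef_rot: [-0.001, 0.851, -0.525, -0.001]
contact_force: [-2.2, 9.0, 8.9]
gripper_width: 0.636
grasp_force: 75.1
```

```bash
python3 -c "
from h import *
cnt('15.png')"
```

```text
t 16.7833 turned 2.002 q6 -2.13 F [-2.2  9.   8.9] grip 75 blobs [(18, [304.0, 187.0]), (43, [288.0, 223.0])]
```

Emit:
{"name": "step_arm", "arguments": {"motion": [[[0,0,0,0,0,-0.03,5],[0,0,0,0,0,-0.03,5],[0,0,0,0,0,-0.03,5],[0,0,0,0,0,-0.03,5],[0,0,0,0,0,-0.03,5]]]}}

```text
time_s: 17.25
tcp_pos: [0.4614, -0.0416, 0.1219]
eef_rot: [-0.001, 0.888, -0.46, -0.001]
contact_force: [-2.9, 9.1, 8.9]
gripper_width: 0.642
grasp_force: 75.1
```

Emit:
{"name": "step_arm", "arguments": {"motion": [[[0,0,0,0,0,-0.03,5],[0,0,0,0,0,-0.03,5],[0,0,0,0,0,-0.03,5],[0,0,0,0,0,0,5],[0,0,0,0,0,0,5]]]}}

```text
time_s: 17.67
tcp_pos: [0.4613, -0.0417, 0.122]
eef_rot: [-0.001, 0.908, -0.419, -0.001]
contact_force: [-2.5, 8.1, 8.5]
gripper_width: 0.639
grasp_force: 75.1
```

```bash
python3 -c "
from h import *
cnt('16.png')"
```

```text
t 17.6667 turned 2.241 q6 -2.37 F [-2.5  8.1  8.5] grip 75 blobs [(8, [302.0, 187.0]), (30, [294.0, 196.0]), (7, [292.0, 210.0]), (41, [288.0, 223.0])]
```

Emit:
{"name": "step_arm", "arguments": {"motion": [[[0,0,0,0,0,-0.03,5],[0,0,0,0,0,-0.03,5],[0,0,0,0,0,-0.03,5],[0,0,0,0,0,0,5],[0,0,0,0,0,0,5]]]}}

```text
time_s: 18.13
tcp_pos: [0.4612, -0.0418, 0.1219]
eef_rot: [-0.001, 0.926, -0.378, -0.001]
contact_force: [-3.6, 8.4, 9.0]
gripper_width: 0.634
grasp_force: 75.2
```

```bash
python3 -c "
from h import *
cnt('17.png')"
```

```text
t 18.1333 turned 2.33 q6 -2.46 F [-3.6  8.4  9. ] grip 75 blobs [(3, [296.0, 186.0]), (9, [302.0, 187.0]), (33, [297.0, 217.0]), (37, [288.0, 223.0])]
```

Ball 3 left at about 2.22 and is in the pan; drum is at 2.33 turned, with ball 4 due near 3.0. Releasing the ring and rising.

Emit:
{"name": "step_arm", "arguments": {"motion": [[[0,0,0,0,0,0,5.8],[0,0,0,0,0,0,6.5],[0,0,0,0,0,0,8.5],[0,0,0,0,0,0,8.5],[0,0,0,0,0,0,8.5]]]}}

```text
time_s: 18.6
tcp_pos: [0.4625, -0.0436, 0.121]
eef_rot: [0.0, 0.925, -0.379, 0.0]
contact_force: [-1.2, -0.1, -0.9]
gripper_width: 0.996
grasp_force: 0.0
```

Emit:
{"name": "step_arm", "arguments": {"motion": [[[0,0,-0.5,0,0,0,8.5],[0,0,-1.5,0,0,0,8.5],[0,0,-2.5,0,0,0,8.5],[0,0,-3,0,0,0,8.5],[0,0,-3,0,0,0,8.5]]]}}

```text
time_s: 19.02
tcp_pos: [0.4618, -0.0433, 0.227]
eef_rot: [0.0, 0.925, -0.379, -0.001]
contact_force: [0.4, -0.6, -1.0]
gripper_width: 0.998
grasp_force: 0.0
```

Emit:
{"name": "step_arm", "arguments": {"motion": [[[0,0,-1.5,0,0,0.1,8.5],[0,0,0,0,0,0.115,8.5],[0,0,0,0,0,0.115,8.5],[0,0,0,0,0,0.115,8.5],[0,0,0,0,0,0.115,8.5]]]}}

```text
time_s: 19.43
tcp_pos: [0.4625, -0.0434, 0.2416]
eef_rot: [-0.0, 0.783, -0.622, 0.0]
contact_force: [0.4, 0.3, -0.3]
gripper_width: 0.994
grasp_force: 0.0
```

Emit:
{"name": "step_arm", "arguments": {"motion": [[[0,0,0,0,0,0.115,8.5],[0,0,0,0,0,0.115,8.5],[0,0,0,0,0,0.115,8.5],[0,0,0,0,0,0.115,8.5],[0,0,0,0,0,0.09,8.5]]]}}

```text
time_s: 19.85
tcp_pos: [0.4624, -0.0433, 0.2413]
eef_rot: [-0.0, -0.585, 0.811, -0.0]
contact_force: [0.2, 0.3, 0.5]
gripper_width: 0.998
grasp_force: 0.0
```

Run:
```python
from h import *
plan([.595,.0219,.20],2.861)
t=snap('top','t18.png');s=snap('scene','s18.png')
b=np.zeros((400,800,3),np.uint8);b[:,:400]=cv2.resize(t[140:260,300:420],(400,400),interpolation=2);b[:,400:]=cv2.resize(s[150:240,260:350],(400,400),interpolation=2);cv2.imwrite('pics/c18.png',b)
```

```text
tcp [ 0.4624 -0.0433  0.2413] tooly 2.819 tool shift cm [-10.39 -10.51   4.13] world ccw 0.042 -> tool rz -0.042 q6 -1.34 tilt [ 0. -0. -1.]
```

View pics/c18.png

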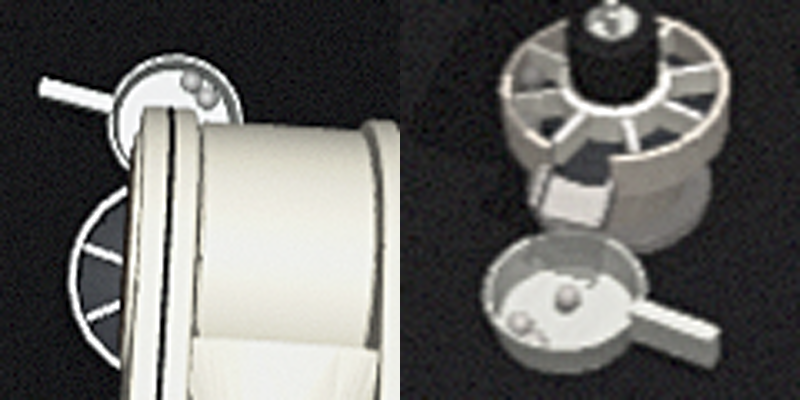

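Left crop shows two balls in the pan at (190,80) and (208,95). Right crop shows the same pair at (520,322) and a third at (568,298). The pan and its handle, from (40,87) to (112,105), have not moved. Going back to the handle.

Emit:
{"name": "step_arm", "arguments": {"motion": [[[-1.4,-1.4,0,0,0,0,8.5],[-2.6,-2.6,0,0,0,0,8.5],[-2.8,-2.8,0,0,0,0,8.5],[-2.3,-2.4,0.5,0,0,0,8.5],[-1.3,-1.3,1,0,0,-0.04,8.5]]]}}

```text
time_s: 20.37
tcp_pos: [0.5983, 0.0246, 0.2268]
eef_rot: [0.002, -0.605, 0.796, -0.001]
contact_force: [0.7, -0.4, 0.4]
gripper_width: 0.996
grasp_force: 0.0
```

Emit:
{"name": "step_arm", "arguments": {"motion": [[[0,0,2,0,0,0,8.5],[0,0,3,0,0,0,8.5],[0,0,3,0,0,0,8.5],[0,0,2,0,0,0,8.5],[0,0,0,0,0,0,8.5]]]}}

```text
time_s: 20.78
tcp_pos: [0.5909, 0.0228, 0.1207]
eef_rot: [-0.004, -0.604, 0.797, 0.003]
contact_force: [-0.9, 0.5, -0.4]
gripper_width: 0.995
grasp_force: 0.0
```

Run:
```python
from h import *
plan([.595,.0219,.0225],2.861)
t=snap('top','t19.png')
```

```text
tcp [0.5909 0.0228 0.1207] tooly 2.867 tool shift cm [-0.06 -0.51  9.81] world ccw -0.006 -> tool rz 0.006 q6 -1.26 tilt [-0.01  -0.001 -1.   ]
```

Emit:
{"name": "step_arm", "arguments": {"motion": [[[0,0,2,0,0,0,8.5],[0,0,2.5,0,0,0,8.5],[0,0,2,0,0,0,8.5],[0,0,1,0,0,0,8.5],[0,0,0,0,0,0,8.5]]]}}

```text
time_s: 21.25
tcp_pos: [0.5939, 0.0229, 0.0502]
eef_rot: [-0.001, -0.603, 0.798, 0.001]
contact_force: [-0.0, 0.3, -0.4]
gripper_width: 0.993
grasp_force: 0.0
```

Run:
```python
from h import *
plan([.595,.0219,.0225],2.861)
```

```text
tcp [0.5939 0.0229 0.0502] tooly 2.866 tool shift cm [ 0.06 -0.14  2.77] world ccw -0.005 -> tool rz 0.005 q6 -1.26 tilt [-0.002 -0.    -1.   ]
```

Emit:
{"name": "step_arm", "arguments": {"motion": [[[0,-0.1,1,0,0,0,8.5],[0,0,1,0,0,0,8.5],[0,0,0.6,0,0,0,8.5],[0,0,0.2,0,0,0,8.5],[0,0,0,0,0,0,5]]]}}

```text
time_s: 21.67
tcp_pos: [0.5951, 0.0227, 0.0225]
eef_rot: [-0.0, -0.603, 0.798, 0.0]
contact_force: [-0.4, -0.2, -0.1]
gripper_width: 0.875
grasp_force: 0.0
```

Emit:
{"name": "step_arm", "arguments": {"motion": [[[0,0,0,0,0,0,3],[0,0,0,0,0,0,2],[0,0,0,0,0,0,1.5],[0,0,0,0,0,0,1],[0,0,0,0,0,0,0.5]]]}}

```text
time_s: 22.08
tcp_pos: [0.5957, 0.0228, 0.0233]
eef_rot: [0.0, -0.603, 0.798, -0.0]
contact_force: [-0.2, 0.5, 1.4]
gripper_width: 0.14
grasp_force: 5.1
```

Emit:
{"name": "step_arm", "arguments": {"motion": [[[0,0,0,0,0,0,0],[0,0,0,0,0,0,0],[0,0,0,0,0,0,0],[0,0,-0.2,0,0,0,0],[0,0,-0.4,0,0,0,0]]]}}

```text
time_s: 22.5
tcp_pos: [0.5947, 0.0228, 0.0282]
eef_rot: [-0.001, -0.603, 0.798, 0.001]
contact_force: [-0.1, 0.2, -1.7]
gripper_width: 0.127
grasp_force: 58.4
```

Run:
```python
from h import *
o,m=st();T=m.as_matrix();print(o['grasp_force'],o['contact_force'])
# slide out 3.5cm along chute, then plate waypoint
c=np.cos(-.112)*.035;plan([o['tcp_pos'][0]+c,o['tcp_pos'][1]-.004,.035],2.861)
yaw=np.arctan2(T[1,1],T[0,1])-np.pi/2
off=np.array([.595-.5753,.0219+.054]);print('off',off,yaw)
print('plate tcp',np.array([.5036,-.3238])+off);plan([*(np.array([.5036,-.3238])+off),.10],2.861)
```

```text
58.434539437294006 [-0.11512036  0.15928997 -1.72053078]
tcp [0.5947 0.0228 0.0282] tooly 2.865 tool shift cm [-0.56 -3.45 -0.69] world ccw -0.004 -> tool rz 0.004 q6 -1.26 tilt [-0.002  0.    -1.   ]
off [0.0197 0.0759] 1.294304967427148
plate tcp [ 0.5233 -0.2479]
tcp [0.5947 0.0228 0.0282] tooly 2.865 tool shift cm [28.   -0.51 -7.18] world ccw -0.004 -> tool rz 0.004 q6 -1.26 tilt [-0.002  0.    -1.   ]
```

Emit:
{"name": "step_arm", "arguments": {"motion": [[[0,-0.4,-0.1,0,0,0,0],[-0.1,-0.8,-0.1,0,0,0,0],[-0.2,-1,-0.1,0,0,0,0],[-0.2,-0.9,-0.2,0,0,0,0],[-0.1,-0.5,-0.4,0,0,0,0]]]}}

```text
time_s: 22.92
tcp_pos: [0.6327, 0.0186, 0.0375]
eef_rot: [-0.0, -0.603, 0.798, 0.0]
contact_force: [-0.2, -0.3, -2.2]
gripper_width: 0.127
grasp_force: 58.5
```

Emit:
{"name": "step_arm", "arguments": {"motion": [[[0,0,-0.8,0,0,0,0],[0,0,-1.3,0,0,0,0],[0,0,-1.5,0,0,0,0],[0.3,0,-1.4,0,0,0,0],[0.6,0,-1.2,0,0,0,0]]]}}

```text
time_s: 23.33
tcp_pos: [0.6293, 0.0105, 0.1015]
eef_rot: [0.0, -0.603, 0.797, -0.0]
contact_force: [0.1, 0.6, -2.6]
gripper_width: 0.127
grasp_force: 58.5
```

Emit:
{"name": "step_arm", "arguments": {"motion": [[[1,0,-0.8,0,0,0,0],[1.4,0,-0.4,0,0,0,0],[1.8,0.1,0,0,0,0,0],[2,0.2,0,0,0,0,0],[2,0.3,0,0,0,0,0]]]}}

```text
time_s: 23.75
tcp_pos: [0.6, -0.0691, 0.1117]
eef_rot: [-0.001, -0.603, 0.798, 0.0]
contact_force: [0.5, -0.5, -2.7]
gripper_width: 0.128
grasp_force: 58.5
```

Emit:
{"name": "step_arm", "arguments": {"motion": [[[2,0.3,0,0,0,0,0],[2,0.3,0,0,0,0,0],[2,0.3,0,0,0,0,0],[2,0.3,0,0,0,0,0],[2,0.3,0,0,0,0,0]]]}}

```text
time_s: 24.17
tcp_pos: [0.5575, -0.1613, 0.1115]
eef_rot: [-0.001, -0.602, 0.798, 0.001]
contact_force: [0.9, 0.8, -1.9]
gripper_width: 0.129
grasp_force: 58.5
```

Emit:
{"name": "step_arm", "arguments": {"motion": [[[2,0.3,0,0,0,0,0],[2,0.3,0,0,0,0,0],[1.8,0.2,0,0,0,0,0],[1.2,0.1,0,0,0,0,0],[0.6,0,0,0,0,0,0]]]}}

```text
time_s: 24.58
tcp_pos: [0.5282, -0.2321, 0.1117]
eef_rot: [-0.001, -0.602, 0.799, 0.0]
contact_force: [-0.6, -0.4, -2.5]
gripper_width: 0.125
grasp_force: 58.5
```

Emit:
{"name": "step_arm", "arguments": {"motion": [[[0,0,0,0,0,0,0],[0,0,0,0,0,0,0],[0,0,0,0,0,0,0],[0,0,0,0,0,0,0],[0,0,0,0,0,0,0]]]}}

```text
time_s: 25.0
tcp_pos: [0.5304, -0.2291, 0.112]
eef_rot: [0.0, -0.603, 0.797, 0.0]
contact_force: [0.1, -0.2, -1.5]
gripper_width: 0.128
grasp_force: 58.5
```

Run:
```python
from h import *
o=st()[0];print(o['time_s'],o['grasp_force'],o['contact_force']);plan([.5233,-.2479,.08],2.861)
t=snap('top','t20.png');s=snap('scene','s20.png')
b=np.zeros((400,800,3),np.uint8);b[:,:400]=cv2.resize(t[130:270,400:540],(400,400),interpolation=2);b[:,400:]=cv2.resize(s[120:260,140:280],(400,400),interpolation=2);cv2.imwrite('pics/c20.png',b)
```

```text
25.0 58.54051887989044 [ 0.11892432 -0.22899829 -1.52682894]
tcp [ 0.5304 -0.2291  0.112 ] tooly 2.867 tool shift cm [2.   0.17 3.2 ] world ccw -0.006 -> tool rz 0.006 q6 -1.7 tilt [-0.  0. -1.]
```

View pics/c20.png

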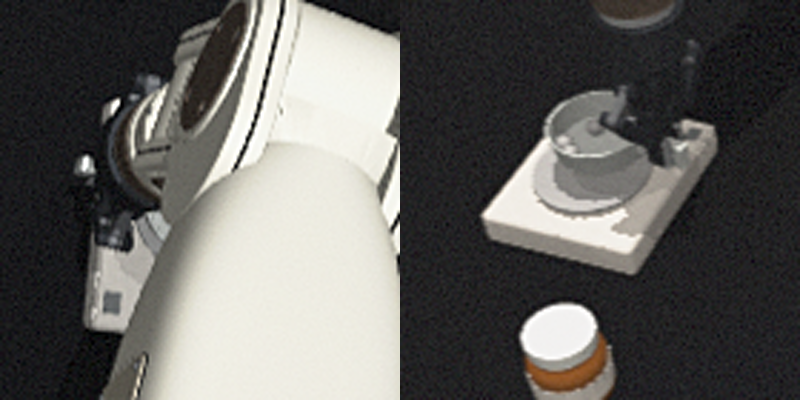

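The right crop shows the held pan above the balance at (600,125) with balls inside at (565,140) and (597,125). The plate is at (593,180) and the jar is clear. The last 2 cm across, then down gently.

Emit:
{"name": "step_arm", "arguments": {"motion": [[[0.4,0,0,0,0,0,0],[0.6,0.1,0,0,0,0,0],[0.6,0.1,0,0,0,0,0],[0.4,0,0.3,0,0,0,0],[0,0,0.6,0,0,0,0]]]}}

```text
time_s: 25.52
tcp_pos: [0.5228, -0.2502, 0.1035]
eef_rot: [0.0, -0.602, 0.798, -0.001]
contact_force: [0.4, -0.1, -0.7]
gripper_width: 0.129
grasp_force: 58.5
```

Emit:
{"name": "step_arm", "arguments": {"motion": [[[0,0,0.7,0,0,0,0],[0,0,0.6,0,0,0,0],[0,0,0.5,0,0,0,0],[0,0,0.3,0,0,0,0],[0,0,0,0,0,0,0]]]}}

```text
time_s: 25.93
tcp_pos: [0.522, -0.2481, 0.0807]
eef_rot: [-0.0, -0.603, 0.798, 0.001]
contact_force: [0.1, -0.0, -2.4]
gripper_width: 0.125
grasp_force: 58.5
```

Emit:
{"name": "step_arm", "arguments": {"motion": [[[0,0,0.1,0,0,0,0],[0,0,0.1,0,0,0,0],[0,0,0.1,0,0,0,0],[0,0,0.1,0,0,0,0],[0,0,0,0,0,0,0]]]}}

```text
time_s: 26.35
tcp_pos: [0.5227, -0.2486, 0.078]
eef_rot: [0.0, -0.603, 0.798, -0.0]
contact_force: [0.3, 0.9, -1.3]
gripper_width: 0.128
grasp_force: 58.5
```

Run:
```python
from h import *
o=st()[0];print(o['time_s'],o['grasp_force'],o['contact_force']);plan([.5233,-.2479,.0753],2.861)
```

```text
26.35 58.54231417179108 [ 0.30729208  0.8634763  -1.25978215]
tcp [ 0.5227 -0.2486  0.078 ] tooly 2.865 tool shift cm [-0.09 -0.04  0.27] world ccw -0.004 -> tool rz 0.004 q6 -1.74 tilt [ 0. -0. -1.]
```

Emit:
{"name": "step_arm", "arguments": {"motion": [[[0,0,0.05,0,0,0,0],[0,0,0.05,0,0,0,0],[0,0,0.05,0,0,0,0],[0,0,0,0,0,0,0],[0,0,0,0,0,0,0]]]}}

```text
time_s: 26.77
tcp_pos: [0.5226, -0.2487, 0.0765]
eef_rot: [-0.0, -0.603, 0.798, 0.0]
contact_force: [0.1, -0.6, -2.5]
gripper_width: 0.126
grasp_force: 58.5
```

Emit:
{"name": "step_arm", "arguments": {"motion": [[[0,0,0.05,0,0,0,0],[0,0,0.05,0,0,0,0],[0,0,0,0,0,0,0],[0,0,0,0,0,0,0],[0,0,0,0,0,0,0]]]}}

```text
time_s: 27.18
tcp_pos: [0.5228, -0.2487, 0.0756]
eef_rot: [0.0, -0.603, 0.798, -0.0]
contact_force: [0.4, 0.1, 0.9]
gripper_width: 0.124
grasp_force: 58.7
```

Contact felt (the force went from -2 to +1 N). Opening slowly, then rising.

Emit:
{"name": "step_arm", "arguments": {"motion": [[[0,0,0.03,0,0,0,0],[0,0,0,0,0,0,1.5],[0,0,0,0,0,0,2.5],[0,0,0,0,0,0,5],[0,0,0,0,0,0,8]]]}}

```text
time_s: 27.6
tcp_pos: [0.5228, -0.2488, 0.0753]
eef_rot: [0.0, -0.603, 0.798, -0.0]
contact_force: [-0.8, 0.2, -0.1]
gripper_width: 0.565
grasp_force: 0.0
```

Emit:
{"name": "step_arm", "arguments": {"motion": [[[0,0,0,0,0,0,8],[0,0,-0.5,0,0,0,8],[0,0,-1.5,0,0,0,8],[0,0,-3,0,0,0,8],[0,0,-4,0,0,0,8]]]}}

```text
time_s: 28.02
tcp_pos: [0.5204, -0.2476, 0.1632]
eef_rot: [-0.002, -0.603, 0.798, 0.003]
contact_force: [1.0, 0.5, -0.6]
gripper_width: 0.935
grasp_force: 0.0
```

Emit:
{"name": "step_arm", "arguments": {"motion": [[[0,0,-4,0,0,0,8],[-3,0,-2,0,0,0,8],[-4,0,0,0,0,0,8],[-4,0,0,0,0,0,8],[-4,0,0,0,0,0,8]]]}}

```text
time_s: 28.43
tcp_pos: [0.5642, -0.1034, 0.2268]
eef_rot: [0.001, -0.602, 0.798, -0.001]
contact_force: [1.1, -1.2, -0.6]
gripper_width: 0.935
grasp_force: 0.0
```

Emit:
{"name": "step_arm", "arguments": {"motion": [[[-4,0,0,0,0,0,8],[-4,0,0,0,0,0,8],[-4,0,0,0,0,0,8],[-2,0,0,0,0,0,8],[0,0,0,0,0,0,8]]]}}

```text
time_s: 28.85
tcp_pos: [0.6027, 0.0352, 0.2253]
eef_rot: [0.001, -0.605, 0.796, 0.0]
contact_force: [0.3, -0.3, 0.1]
gripper_width: 0.936
grasp_force: 0.0
```

Run:
```python
from h import *
o=st()[0];print(o['time_s'],o['tcp_pos'],o['contact_force'])
t=snap('top','t21.png');a=cv2.imread('pics/t0.png');s=snap('scene','s21.png')
g=cv2.cvtColor(t,6);g0=cv2.cvtColor(a,6)
C=cv2.HoughCircles(cv2.GaussianBlur(g[140:260,420:520],(3,3),0),cv2.HOUGH_GRADIENT,1,5,param1=80,param2=10,minRadius=15,maxRadius=28)
for c in C[0][:6]:print('circ',c+[420,140,0],ray('top',c[0]+420,c[1]+140,.08 if c[2]<23.5 else .052))
d=((cv2.absdiff(g,g0)>40)*255).astype(np.uint8);n,_,S,Z=cv2.connectedComponentsWithStats(d)
print([(S[i].tolist()) for i in range(1,n) if S[i,4]>8])
```

```text
28.85 [0.60266312 0.03518697 0.2252903 ] [ 0.25689046 -0.30971336  0.09414911]
circ [469.5        200.5         25.20000076] [ 0.50829665 -0.31943136  0.052     ]
circ [474.5        204.5         21.79999924] [ 0.49756822 -0.32149137  0.08      ]
circ [472.5        195.5         27.39999962] [ 0.51963709 -0.32691308  0.052     ]
circ [467.5        206.5         19.60000038] [ 0.49349678 -0.30559986  0.08      ]
circ [479.5        200.5         25.20000076] [ 0.50770119 -0.34242521  0.052     ]
circ [464.5 201.5  18.5] [ 0.50486931 -0.29943933  0.08      ]
[[258, 47, 130, 353, 32485], [432, 183, 64, 43, 540], [169, 200, 53, 53, 1508], [474, 205, 8, 7, 31], [373, 217, 7, 7, 41], [47, 379, 12, 9, 18], [370, 386, 5, 4, 14], [299, 388, 4, 4, 11], [22, 393, 4, 6, 12], [97, 395, 11, 5, 25], [331, 394, 35, 6, 110]]
```

The Hough circles are ambiguous, so I'll check the pan and plate centres with radial edge scans and count the balls.

Run:
```python
from h import *
def scan(f,u,v,r0,r1,z,rr,cam='top'):
    g=cv2.GaussianBlur(cv2.cvtColor(cv2.imread('pics/'+f),6),(3,3),0).astype(np.float32);P=[]
    c0=ray(cam,u,v,z)
    for a in np.linspace(0,2*np.pi,90,False):
        rs=np.arange(r0,r1,.0005);px=np.array([proj(cam,c0+[r*np.cos(a),r*np.sin(a),0]) for r in rs],np.float32)
        l=cv2.remap(g,px[None,:,0],px[None,:,1],1)[0];gr=np.abs(np.gradient(l));i=gr.argmax()
        if gr[i]>1.0:P.append(c0[:2]+rs[i]*np.array([np.cos(a),np.sin(a)]))
    P=np.array(P);w=np.ones(len(P),bool)
    for _ in range(6):
        A=np.c_[2*P[w],np.ones(w.sum())];x=np.linalg.lstsq(A,(P[w]**2).sum(1),rcond=None)[0];R_=np.sqrt(x[2]+x[0]**2+x[1]**2)
        e=np.abs(np.hypot(*(P-x[:2]).T)-R_);w=e<max(.0015,np.median(e))
    print(f,cam,'centre',x[:2].round(4),'R',R_.round(4),'used',w.sum(),len(P));return x[:2]
for cam,p in(('top','t'),('scene','s')):
    k=proj(cam,[.5036,-.3238,.052]);scan(p+'0.png',*k,.048,.068,.052,.058,cam)
    k=proj(cam,[.503,-.3245,.08]);scan(p+'21.png',*k,.040,.056,.08,.048,cam)
for cam,f in(('top','t21.png'),('scene','s21.png')):
    g=cv2.cvtColor(cv2.imread('pics/'+f),6);k=proj(cam,[.503,-.3245,.06]).round().astype(int);r=14 if cam=='top' else 11
    print(cam,k);print('\n'.join(' '.join('%3d'%x for x in q) for q in g[k[1]-r:k[1]+r,k[0]-16:k[0]+16]))
```

```text
Traceback (most recent call last):
  File "h.py", line 7, in proj
    c=robot.camera_info(n); M=np.array(c['world_to_cam']); q=M[:3,:3]@np.array(p,float)+M[:3,3]
ValueError: time passes only in moves, steps and waits
```

```bash
sed -i "s/robot.camera_info(n)/CI(n)/" h.py; sed -i "2a from functools import lru_cache\n@lru_cache(None)\ndef CI(n): return robot.camera_info(n)" h.py
cat > scan.py <<'E'
from h import *
def scan(f,u,v,r0,r1,z,cam='top'):
    g=cv2.GaussianBlur(cv2.cvtColor(cv2.imread('pics/'+f),6),(3,3),0).astype(np.float32);P=[]
    c0=ray(cam,u,v,z)
    for a in np.linspace(0,2*np.pi,90,False):
        rs=np.arange(r0,r1,.0005);px=np.array([proj(cam,c0+[r*np.cos(a),r*np.sin(a),0]) for r in rs],np.float32)
        l=cv2.remap(g,px[None,:,0],px[None,:,1],1)[0];gr=np.abs(np.gradient(l));i=gr.argmax()
        if gr[i]>1.0:P.append(c0[:2]+rs[i]*np.array([np.cos(a),np.sin(a)]))
    P=np.array(P);w=np.ones(len(P),bool)
    for _ in range(6):
        A=np.c_[2*P[w],np.ones(w.sum())];x=np.linalg.lstsq(A,(P[w]**2).sum(1),rcond=None)[0];R_=np.sqrt(x[2]+x[0]**2+x[1]**2)
        e=np.abs(np.hypot(*(P-x[:2]).T)-R_);w=e<max(.0015,np.median(e))
    print(f,cam,'centre',x[:2].round(4),'R',R_.round(4),'used',w.sum(),len(P))
for cam,p in(('top','t'),('scene','s')):
    k=proj(cam,[.5036,-.3238,.052]);scan(p+'0.png',*k,.048,.068,.052,cam)
    k=proj(cam,[.503,-.3245,.08]);scan(p+'21.png',*k,.040,.056,.08,cam)
for cam,f in(('top','t21.png'),('scene','s21.png')):
    g=cv2.cvtColor(cv2.imread('pics/'+f),6);k=proj(cam,[.503,-.3245,.06]).round().astype(int);r=18 if cam=='top' else 14
    print(cam,k);print('\n'.join(' '.join('%3d'%x for x in q) for q in g[k[1]-r:k[1]+r,k[0]-18:k[0]+18]))
E
python3 scan.py
```

```text
t0.png top centre [ 0.5062 -0.3224] R 0.0587 used 84 90
t21.png top centre [ 0.5009 -0.323 ] R 0.0457 used 68 90
s0.png scene centre [ 0.5027 -0.3239] R 0.0633 used 45 90
s21.png scene centre [ 0.5012 -0.3221] R 0.0486 used 44 89
top [473 203]
211 213 211 211 207 205 207 208 227 239 209 176  99  55  63  86  94  94 105 101  76  78  86  91  87  92  88  81 118 150 191 209 234 200 198 212
216 212 215 215 213 213 217 233 222 170  96  72 122 176 184 187 189 195 190 191 178 157 152 105  85  94  94  96  93  84  86 149 209 236 202 200
211 210 210 212 209 194 233 214 134 103 181 191 226 241 238 234 238 233 226 227 236 218 220 200 173 116  87  93  82  98  94  92 122 206 233 216
207 208 205 202 187 214 202 141 144 220 243 238 241 235 231 231 236 231 225 226 233 231 238 242 188 135 130 141 134 103  94 100  89  98 195 226
214 207 208 210 198 216 152 209 228 246 241 234 233 234 228 230 232 234 230 230 232 234 239 217 122 146 175 180 182 144  81 101 100  94  83 175
214 215 211 176 233 156 216 245 242 238 235 233 234 231 228 231 234 231 229 228 231 236 241 141 117 164 187 217 191 173  98 106 103 101 
[... 7675 characters left out ...]
 139 119 104 104 100 102 104 107 105 111 105 107 106 102 105 106 102 107 105 105 103  98  95  96 102 117 154 204 208 184 142
198 194 199 202 199 178 132 121 114 101 102 100 103 106 107 108 105 110 108 107 102 106 104  98 101 100  98 101 116 154 201 207 208 207 208 207
179 197 203 201 203 201 177 138 132 124 112  99  97 102 103 107 104 109 102 107 105 100  99  99 101 108 110 156 200 207 209 205 204 204 206 193
164 194 203 201 203 204 201 202 203 175 138 128 131 112 101 100  99 103 104 103 105 111 114 120 157 200 201 203 207 207 200 204 205 201 183 148
221 177 198 204 204 201 204 203 200 205 201 202 198 182 135 126 121 119 119 127 163 206 206 207 208 210 205 201 196 201 202 201 195 154 112 126
```

All three balls are in the pan. Its centre is within about 5 mm of the plate's, and the gripper is clear at z = 0.225. Handing in.

```bash
python3 -c "
from cell import robot
print(robot.close_job())"
```

```text
the job is handed in; nothing more can be done
None
```

Job handed in at about 29 s: the images show three balls dropped one at a time into the pan, which stands within about 5 mm of the middle of the balance plate. The ring turned 2.33 rad, short of ball 4's release at about 3.0; the inner knob and bystanders were left alone, though I didn't check them in a final picture.

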